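# Release a jammed parts drawer through its service slot

### The arm

A 6-joint arm with a two-finger parallel gripper is mounted at the origin on a cart in front of the work surface, level with it; the furniture and walls round the work are solid. World frame = base frame: x ahead of the robot, y to its left, z up, the work surface at z = 0. Lengths are in m, angles in rad, forces in N, time in s.
With the tool pointing down it reaches from about 0.3 to 0.775 m from the base axis. Payload 14.6 kg.
Tool frame: the origin (TCP) lies on the centre line of the jaws, within the pads' length; the fingertips stand ctrl.tcp_to_tips ahead of it and the grasp point (between the pads) lies 2 mm behind it (ctrl.tcp_to_tips is the distance from the TCP to the fingertips, in m); z points along the fingers, y is the line along which they close (so a half turn about z gives the same grasp; the last joint's range is limited). The gripper opens to 94 mm and grips with 3 to 60 N. Pads are 16 mm wide; open, the fingers measure 119 mm over their backs; the gripper's body (75 mm by 177 mm) begins 78 mm behind the grasp point.
Start: joints at [-1.23, 0.3, 1.521, -0, 1.321, -0.067], TCP at [0.218, -0.505, 0.222] pointing down, gripper open.
Joint ranges: [-3.03, 3.03], [-0.79, 2.21], [0.23, 2.52], [-1.04, 4.18], [0, 3.07], [-2.55, 2.55]. Speed limits (rad/s): [2.22, 2.22, 2.57, 3.14, 3.14, 3.14].

### API

Orientations are given as [roll, pitch, yaw] about the fixed x, y, z axes, in that order (R = Rz(yaw) Ry(pitch) Rx(roll)).
In Python, from station import telemetry, viewer, hand_in, ctrl gives the robot as it stands.
- The arm moves only by the tool step_arm, never from a script. Its argument "plan" is a list of rows, each an object of numbers: "dx", "dy", "dz": the shift along the tool's x, y, z scaled (see below); "rx", "ry", "rz": the turn, a rotation vector about the tool's x, y, z scaled (see below); "claw": the closure, from 0 (fully open) to 1 (shut). In form: [{"dx": .., "dy": .., "dz": .., "rx": .., "ry": .., "rz": .., "claw": ..}, ...]. A call has 1 to 10 rows; each row shifts and turns the commanded pose from where the row before left it, along the tool's axes as they then stand; what a row does not reach is not made up. The controller multiplies each number of a shift by 0.1 m and each number of a turn by 90 degrees. A row lasts 1/10 s, in which the tool goes at most 50 mm and 8.59 degrees, less where a joint would pass 70% of its speed; a pose out of reach is approached as far as the arm can. A call with a number of a shift or a turn outside -1 to 1 is refused whole. A call with a gripper value outside its range is refused whole. The fingers move at their own pace and stop on an object; "grip_force" is the grip in N (left out, the last holds). Time passes only in rows, so rows that do not move let the fingers close. It gives the time, the measured TCP pose, the force, the opening and the grip force at its end, in the units of the state.
- telemetry.get_obs(): the state, without advancing time (a new reading comes with each control period).
- viewer.camera(name): name is "side" or "top" or "wrist"; returns a dict with "img" (480x640x3 uint8, red, green, blue), "z_map" (480x640 float32, m along the optical axis (not along the pixel's ray), 0 where there is no reading), "fx", "fy", "cx", "cy" (pixels), "R" (3x3) and "t" (3): a world point X has camera coordinates R X + t; the wrist camera has in their place "tool_from_camera" (4x4, takes a point from camera to tool coordinates, whose origin is the TCP and whose axes are the flange's). Camera axes: x right, y down, z forward; pixel columns grow to the right and rows downward; lengths in m; the calibration is good to about 2 mm. A picture is of the moment at which its call begins: read the wrist's pose just before it.
- hand_in(): hands the job in; it is judged then, once.
Trained networks look in a picture, given as the dict that the camera call returned (one of the last four; its "shot" number tells which), for a name from the list of things; names that differ only in an ending like _2 or _b are one class to them, and where a whole thing is asked for, a point or a joint stands for the part that bears it (a point fixed in the world has none). Each returns a list of dicts, best first, with "score" (0 to 1); they miss things now and then, are a little off and sometimes report something else, mostly with a low value. They report only what shows in the picture. A call takes as long as a camera call. They do not tell look-alikes from the thing itself.
- viewer.recognise(target, picture): "rect" ([left, top, right, bottom] in pixels, round what is visible of it).
The state is a dict: "time_s": time; "qpos": joint angles; "joint_vel": joint speeds; "tau": joint torques, N m; "ee_pos": TCP position; "eef_rot": TCP orientation; "force": force on the tool from outside, world axes, zero at the start; "moment": the same for the moment, N m; "grip_width": finger opening in m; "grip_force": force on a finger pad.
Only numpy, scipy, OpenCV 4.12 (cv2) and the standard library are available. Lean on these libraries where they do the work, as an engineer would, in place of code of your own. Each camera call takes 0.05 s, during which the arm holds its last target. There are 200 camera calls.

### The job

The drawer of the green steel parts box is latched shut. Take the amber screwdriver from its wooden stand, reach its blade down through the slot in the top of the box, feel along the slot for the hidden sprung striker and press it gently, never with more than 20 newtons, until the latch lets go and the drawer springs out. Then put the screwdriver back in its stand, upright and fully home, and leave the flux tin and the brass fitting where they are.

Things in the scene. Friction and masses are not known exactly. Their poses are not given: they have to be found in the camera images.
- parts_box: fixed parts box of green-painted steel, 150 (x) x 130 (y) x 100 mm high; origin at the middle of its underside, z up, drawer in the -x side. Inside is a striker on a spring: about 2 N starts it, then 2.5 N more per mm. After 3 to 4 mm, at about 10 to 14 N, the latch lets go; 20 N is reached at about 7 mm. The drawer then springs out by itself and stays out when the blade is withdrawn
- slot (a point): centre of the slot in the box's top face; slot 44 mm long along y, 10 mm wide along x, sheet 4 mm thick. Unseen below lies the striker, a flat pad 18 mm (y) x 14 mm (x): in line with the slot in x, its middle up to 14 mm either way along y, its top 20 to 52 mm below this face, different each run. Else nothing lies under the slot down to 90 mm below the face
- drawer (a joint): how far the drawer has come out of the box, m: 0 latched shut, 0.045 fully sprung out (takes about a second)
- driver_handle (a point): centre of the handle of the loose amber screwdriver (200 mm long, 0.09 kg), standing tip down in the stand. y axis: from tip to handle end, so up. Handle 96 mm long (48 mm either way), 26 mm thick, to be taken as square with flats facing along this frame's x and z; the blade is a round rod 6 mm thick that runs on 104 mm from the handle to the tip
- driver_tip (a point): tip of the blade of the screwdriver, on its axis, 152 mm from the handle's centre
- stand_hole (a point): centre of the hole in the top of the fixed wooden stand (64 x 64 mm top, 112 mm above the bench, z up). Hole 12 mm wide through a 12 mm top; below it free to 8 mm above the bench. Fully home, the screwdriver's blade is down the hole and its handle's lower end rests on the top, so the handle's centre is 48 mm above this point
- flux_tin: flat round tin with a yellow lid, 75 mm wide, 31 mm high, standing loose on the bench behind the work; origin at the middle of its underside; leave it alone
- brass_fitting: brass pipe fitting, 26 x 38 x 23 mm, lying loose on the bench behind the work; origin at the middle of its underside; leave it alone
Not all that is in view belongs to the job. Of the things that look like the part that bears driver_handle, the middle-sized one is meant.

How it is judged:
On the way, in this order (a step that is already met when the one before it is completed fails the run):
1. the screwdriver's tip is down through the slot, at least 12 mm below the top face, with the drawer still shut (z of driver_tip in the frame of slot between -0.09 and -0.012 m and x of driver_tip in the frame of slot between -0.012 and 0.012 m and y of driver_tip in the frame of slot between -0.03 and 0.03 m and value of joint drawer below 0.004 m), for 0.05 s.
2. the drawer has sprung out by at least 35 mm (value of joint drawer above 0.035 m), for 0.1 s.
3. the screwdriver is back in its stand (horizontal distance between driver_tip and stand_hole below 0.012 m and z of driver_handle in the frame of stand_hole below 0.053 m), for 0.2 s.
At the end, for the whole second after the job is handed in: the drawer is out by at least 35 mm; the screwdriver is at rest in its stand: tip and handle within 10 mm of the hole's axis, leaning less than 0.1 rad, its handle's centre no more than 53 mm above the top of the stand (48 mm is fully home) (value of joint drawer above 0.035 m and horizontal distance between each of driver_handle, driver_tip and stand_hole below 0.01 m and z of driver_handle in the frame of stand_hole below 0.053 m and angle between driver_handle's own y axis and vertical below 0.1 rad and linear speed of driver below 0.02 m/s); the robot touches nothing.
It fails at once if the screwdriver presses on the box or its striker with more than 20 N (contact force between driver and parts_box above 20 N).
It fails at once if the flux tin is shifted by more than 20 mm (distance of flux_tin from where it was at the start of the episode above 0.02 m).
It fails at once if the brass fitting is shifted by more than 20 mm (distance of brass_fitting from where it was at the start of the episode above 0.02 m).
It also fails if it takes over 72 s, if anything falls off the work surface, if the arm or the gripper's body presses on something with over 40 N, if the wrist force passes 120 N, or if a joint passes its speed limit or range.

## Working session

There is one attempt and no reset: what is moved stays moved. The work goes in short steps, Python scripts to look and compute and a tool call to move; the robot and the scene stay as the last step left them, time stands still between calls to the robot, and variables do not carry over. Pictures are saved under pics/ and viewed, at most 10 in all, crops included, and the job is handed in when it is done.

Besides the shell and the picture viewer there is one more tool, called after ">>>" by a JSON object that holds its "name" and its "arguments". step_arm: Moves the arm, as the interface text tells. Shifts and turns lie within -1 to 1; 1 stands for 0.1 m of shift or 90 degrees of turn. Its arguments: {"type":"object","properties":{"plan":{"type":"array"},"grip_force":{"type":"number"}},"required":["plan"]}

```bash
ls; mkdir -p pics
cat > h.py <<'E'
import numpy as np,cv2
from station import telemetry,viewer,hand_in,ctrl
from scipy.spatial.transform import Rotation as Rn
def cloud(p,name=None,obs=None):
    z=p["z_map"];v,u=np.mgrid[:z.shape[0],:z.shape[1]]
    X=np.stack([(u-p["cx"])/p["fx"]*z,(v-p["cy"])/p["fy"]*z,z],-1)
    if "R" in p: W=(X-p["t"])@np.asarray(p["R"])
    else:
        T=np.array(p["tool_from_camera"]);X=X@T[:3,:3].T+T[:3,3]
        W=X@Rn.from_euler('xyz',obs["eef_rot"]).as_matrix().T+obs["ee_pos"]
    W[z==0]=np.nan
    return W
def save(p,n): cv2.imwrite(n,np.ascontiguousarray(p["img"][:,:,::-1]))
E
python3 - <<'E'
from h import *
o=telemetry.get_obs();print({k:np.round(v,3) for k,v in o.items()},ctrl.tcp_to_tips)
ims=[]
for n in ["top","side"]:
    p=viewer.camera(n);W=cloud(p);ims.append(p["img"]);np.savez(f"{n}.npz",W=W,img=p["img"])
    for t in ["parts_box","slot","driver_handle","stand_hole","flux_tin","brass_fitting","drawer"]:
        try:
            for d in viewer.recognise(t,p)[:4]:
                l,tp,r,b=[int(x) for x in d["rect"]];w=W[tp:b+1,l:r+1].reshape(-1,3)
                print(n,t,round(d["score"],2),d["rect"],np.round(np.nanmedian(w,0),3),np.nanmax(w[:,2]).round(3))
        except Exception as e: print(t,e)
    save(p,f"pics/{n}.png")
E
```

```text
pics
{'time_s': np.float64(0.0), 'qpos': array([-1.23 ,  0.3  ,  1.522,  0.   ,  1.321, -0.067]), 'joint_vel': array([-0.   , -0.001,  0.001,  0.   ,  0.001, -0.002]), 'tau': array([-1.0000e-03, -5.3181e+01, -3.5274e+01,  7.1000e-02,  2.4000e-02,
       -0.0000e+00]), 'ee_pos': array([ 0.218, -0.505,  0.222]), 'eef_rot': array([-3.14 , -0.   ,  0.408]), 'force': array([0.95 , 0.54 , 0.354]), 'moment': array([-0.004, -0.049,  0.01 ]), 'grip_force': np.float64(0.0), 'grip_width': np.float64(0.094)} 0.017
top parts_box 0.66 [204.4, 224.1, 289.0, 315.0] [0.513 0.161 0.099] 0.107
top slot 0.84 [207.7, 224.4, 288.1, 312.5] [0.515 0.159 0.099] 0.107
top driver_handle 0.88 [436.5, 277.4, 465.3, 291.4] [ 0.49  -0.194  0.186] 0.212
top driver_handle 0.85 [421.5, 205.2, 470.6, 243.5] [ 0.6   -0.201  0.001] 0.264
top driver_handle 0.5 [387.2, 304.3, 394.8, 312.6] [ 0.448 -0.106  0.13 ] 0.136
top stand_hole 0.71 [408.9, 267.5, 462.1, 312.3] [ 0.483 -0.189  0.109] 0.212
top stand_hole 0.7 [372.9, 185.3, 391.0, 200.5] [ 0.69  -0.101  0.002] 0.026
top flux_tin 0.59 [307.2, 167.8, 341.0, 201.9] [0.699 0.02  0.03 ] 0.035
top brass_fitting 0.74 [372.2, 184.2, 390.7, 197.2] [ 0.693 -0.099  0.015] 0.026
top drawer 0.47 [236.2, 306.4, 271.1, 315.0] [0.437 0.153 0.001] 0.102
side parts_box 0.85 [212.5, 267.6, 346.1, 396.8] [0.512 0.192 0.047] 0.105
side parts_box 0.59 [389.5, 165.9, 406.6, 213.1] [ 0.489 -0.193  0.143] 0.211
side slot 0.92 [210.3, 270.6, 343.5, 395.4] [0.514 0.195 0.052] 0.105
side driver_handle 0.82 [388.4, 220.4, 400.2, 270.9] [ 0.459 -0.159  0.078] 0.137
side driver_handle 0.75 [338.1, 134.1, 355.9, 242.6] [ 0.611 -0.224  0.096] 0.265
side driver_handle 0.56 [388.4, 168.4, 404.3, 213.7] [ 0.487 -0.191  0.15 ] 0.211
side stand_hole 0.91 [368.2, 200.9, 415.8, 267.0] [ 0.486 -0.181  0.055] 0.146
side drawer 0.59 [296.4, 325.9, 343.2, 390.9] [0.446 0.179 0.035] 0.103
```

View pics/top.png

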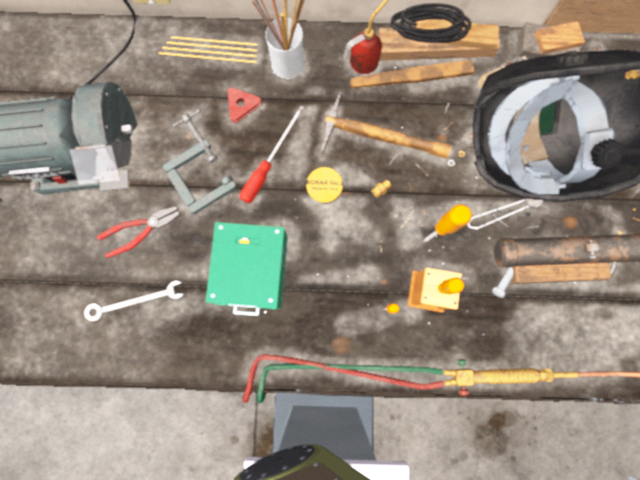

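View pics/side.png

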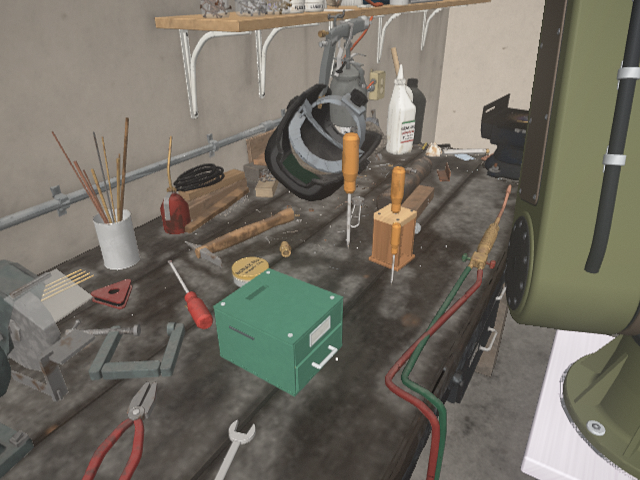

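The pictures show three amber screwdrivers. The large one is at top (455,218), the middle one stands in the wooden stand at (452,286), and the small one is at (393,308). The middle one is the target. The box is at (246,265), with its slot near (243,240).

Run:
```python
from h import *
d=np.load("top.npz");W=d["W"];img=d["img"]
def rect(m,name):
    pts=W[m][:,:2].astype(np.float32);r=cv2.minAreaRect(pts);print(name,len(pts),np.round(r[0],4),np.round(r[1],4),round(r[2],1),np.median(W[m][:,2]).round(4))
roi=np.zeros(W.shape[:2],bool)
r=roi.copy();r[215:320,195:300]=1
rect(r&(abs(W[...,2]-.1)<.008),"boxtop")
r=roi.copy();r[255:320,400:470]=1
rect(r&(abs(W[...,2]-.112)<.006),"stand top")
m=r&(W[...,2]>.195)
rect(m,"handle top")
r=roi.copy();r[195:245,415:480]=1
rect(r&(W[...,2]>.15),"big")
r=roi.copy();r[295:320,380:400]=1
rect(r&(W[...,2]>.08),"small")
c=np.hstack([cv2.resize(img[220:320,200:300],(400,400),interpolation=2),cv2.resize(img[250:350,375:475],(400,400),interpolation=2)])
cv2.imwrite("pics/crop1.png",c[:,:,::-1])
print(np.round(W[236:248:2,228:264:3,2],3));print(np.round(W[240,243],4))
```

```text
boxtop 5561 [0.5219 0.1613] [0.1307 0.1504] 87.3 0.0996
stand top 968 [ 0.4874 -0.1991] [0.0647 0.0643] 82.0 0.1118
handle top 214 [ 0.4877 -0.1978] [0.0246 0.0235] 0.8 0.2071
big 695 [ 0.5911 -0.1917] [0.0332 0.0314] 20.6 0.255
small 105 [ 0.4493 -0.1104] [0.0158 0.0171] 1.6 0.1317
[[0.096 0.099 0.1   0.1   0.1   0.099 0.103 0.099 0.098 0.099 0.1   0.099]
 [0.098 0.097 0.1   0.004 0.006 0.056 0.056 0.004 0.098 0.099 0.099 0.1  ]
 [0.099 0.099 0.101 0.001 0.062 0.06  0.057 0.058 0.006 0.005 0.004 0.102]
 [0.098 0.1   0.1   0.097 0.057 0.06  0.058 0.058 0.003 0.003 0.002 0.1  ]
 [0.1   0.101 0.098 0.097 0.101 0.098 0.101 0.099 0.099 0.101 0.1   0.1  ]
 [0.101 0.1   0.099 0.099 0.098 0.1   0.1   0.098 0.101 0.099 0.1   0.1  ]]
[0.5727 0.1751 0.0597]
```

View pics/crop1.png

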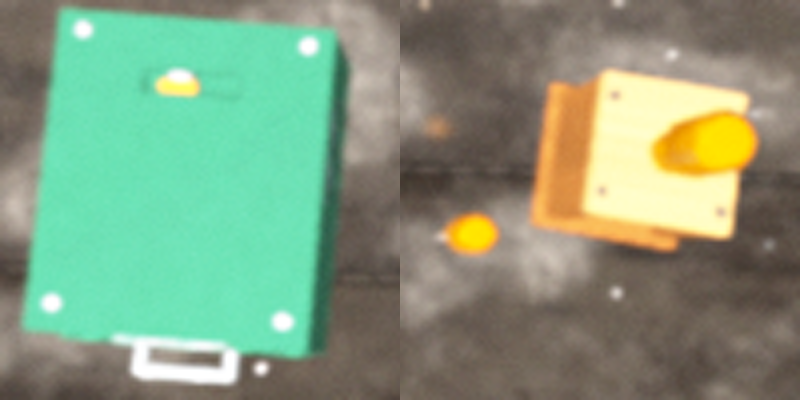

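The crop shows a yellow striker visible through the slot at crop (178,82), about 42 mm below the face, and a stand turned about -8°. I'll move above the stand for a close wrist look.

>>> {"name": "step_arm", "arguments": {"plan": [{"dz": -0.5,"rz": 0.087},{"dz": -0.5,"rz": 0.087},{"rz": 0.087},{"rz": 0.087},{"dx": 0.25,"dy": -0.38},{"dx": 0.25,"dy": -0.38},{"dx": 0.25,"dy": -0.38},{"dx": 0.25,"dy": -0.38},{"dx": 0.25,"dy": -0.38},{"dx": 0.25,"dy": -0.38}]}}

```text
$.plan[0]: bad value
```

>>> {"name": "step_arm", "arguments": {"plan": [{"dx": 0.25,"dy": -0.38},{"dx": 0.25,"dy": -0.38},{"dx": 0.24,"dy": -0.37},{},{},{}]}}

```text
$.plan[0]: bad value
```

```bash
cat > wr.py <<'E'
from h import *
import sys
o=telemetry.get_obs();p=viewer.camera("wrist");W=cloud(p,obs=o);save(p,"pics/"+sys.argv[1]);np.savez("wrist.npz",W=W,img=p["img"])
print(np.round(o["ee_pos"],4),np.round(o["eef_rot"],3),np.round(o["force"],2),np.round(p["tool_from_camera"],3).tolist(),p["fx"])
def rect(m,name):
    pts=W[m][:,:2].astype(np.float32)
    if len(pts)<20: print(name,len(pts));return
    r=cv2.minAreaRect(pts);print(name,len(pts),np.round(r[0],4),np.round(r[1],4),round(r[2],1),np.median(W[m][:,2]).round(4))
near=lambda x,y,r:(abs(W[...,0]-x)<r)&(abs(W[...,1]-y)<r)
E
cat > a.py <<'E'
exec(open("wr.py").read())
rect(near(.4875,-.199,.06)&(abs(W[...,2]-.112)<.005),"stand")
for z in (.13,.15,.17,.19,.205): rect(near(.4875,-.199,.03)&(abs(W[...,2]-z)<.006),f"h{z}")
E
python3 a.py w1.png
```

```text
[ 0.2181 -0.5049  0.2224] [-3.142 -0.     0.408] [-0.11  0.27 -0.3 ] [[0.001, -0.958, -0.287, 0.085], [1.0, 0.001, 0.001, -0.001], [-0.001, -0.287, 0.958, -0.162], [0.0, 0.0, 0.0, 1.0]] 331.43604774351974
stand 0
h0.13 0
h0.15 0
h0.17 0
h0.19 0
h0.205 0
```

View pics/w1.png

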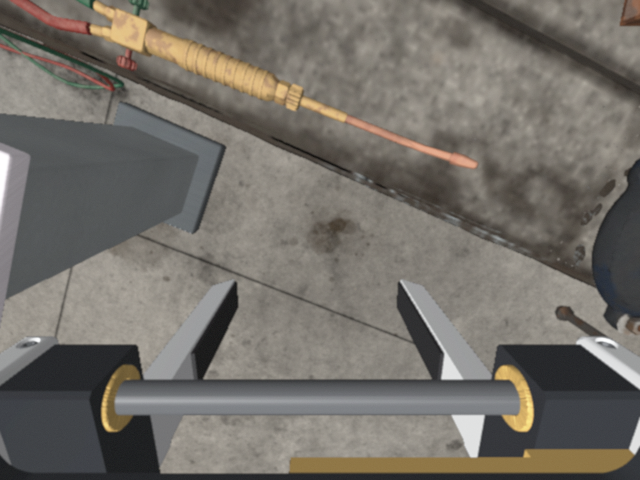

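The rows were refused because every key has to be given. The arm hasn't moved, and the wrist view shows only floor and bench edge. I'll resend with full rows.

>>> {"name": "step_arm", "arguments": {"plan": [{"dx": 0,"dy": 0,"dz": -0.5,"rx": 0,"ry": 0,"rz": 0.087,"claw": 0},{"dx": 0,"dy": 0,"dz": -0.5,"rx": 0,"ry": 0,"rz": 0.087,"claw": 0},{"dx": 0,"dy": 0,"dz": 0,"rx": 0,"ry": 0,"rz": 0.087,"claw": 0},{"dx": 0,"dy": 0,"dz": 0,"rx": 0,"ry": 0,"rz": 0.087,"claw": 0},{"dx": 0.25,"dy": -0.38,"dz": 0,"rx": 0,"ry": 0,"rz": 0,"claw": 0},{"dx": 0.25,"dy": -0.38,"dz": 0,"rx": 0,"ry": 0,"rz": 0,"claw": 0},{"dx": 0.25,"dy": -0.38,"dz": 0,"rx": 0,"ry": 0,"rz": 0,"claw": 0},{"dx": 0.25,"dy": -0.38,"dz": 0,"rx": 0,"ry": 0,"rz": 0,"claw": 0},{"dx": 0.25,"dy": -0.38,"dz": 0,"rx": 0,"ry": 0,"rz": 0,"claw": 0},{"dx": 0.25,"dy": -0.38,"dz": 0,"rx": 0,"ry": 0,"rz": 0,"claw": 0}]}}

```text
time_s: 1.85
ee_pos: [0.3991, -0.2983, 0.3227]
eef_rot: [3.141, -0.0, -0.139]
force: [-0.3, -0.3, 0.1]
grip_width: 0.0941
grip_force: 0.0
```

>>> {"name": "step_arm", "arguments": {"plan": [{"dx": 0.25,"dy": -0.38,"dz": 0,"rx": 0,"ry": 0,"rz": 0,"claw": 0},{"dx": 0.25,"dy": -0.38,"dz": 0,"rx": 0,"ry": 0,"rz": 0,"claw": 0},{"dx": 0.24,"dy": -0.37,"dz": 0,"rx": 0,"ry": 0,"rz": 0,"claw": 0},{"dx": 0,"dy": 0,"dz": 0,"rx": 0,"ry": 0,"rz": 0,"claw": 0},{"dx": 0,"dy": 0,"dz": 0,"rx": 0,"ry": 0,"rz": 0,"claw": 0},{"dx": 0,"dy": 0,"dz": 0,"rx": 0,"ry": 0,"rz": 0,"claw": 0}]}}

```text
time_s: 2.45
ee_pos: [0.4866, -0.1989, 0.3225]
eef_rot: [3.141, 0.0, -0.14]
force: [0.6, -0.5, -0.7]
grip_width: 0.0942
grip_force: 0.0
```

```bash
python3 a.py w2.png
```

```text
[ 0.4866 -0.1989  0.3225] [ 3.141  0.    -0.14 ] [ 0.56 -0.54 -0.73] [[0.001, -0.958, -0.286, 0.085], [1.0, 0.001, 0.001, -0.002], [-0.001, -0.286, 0.958, -0.162], [0.0, 0.0, 0.0, 1.0]] 331.43604774351974
stand 2268 [ 0.4888 -0.1974] [0.064 0.064] 81.9 0.1113
h0.13 13
h0.15 40 [ 0.4974 -0.198 ] [0.0237 0.0083] 84.0 0.1517
h0.17 66 [ 0.4972 -0.198 ] [0.0245 0.0087] 84.7 0.1699
h0.19 79 [ 0.4971 -0.1984] [0.025  0.0095] 82.0 0.1897
h0.205 647 [ 0.4896 -0.1975] [0.0251 0.0243] 85.4 0.2068
```

View pics/w2.png

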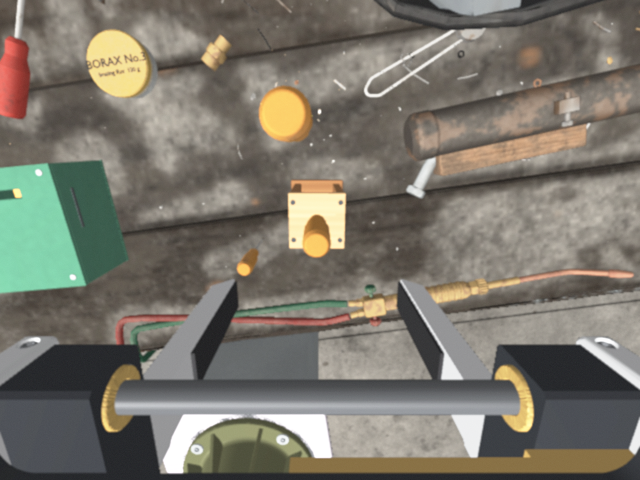

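The wrist view has the handle at (317,238) centred on the stand, with its flats in line with the stand's edges. I'll descend and grip.

>>> {"name": "step_arm", "arguments": {"plan": [{"dx": 0.015,"dy": -0.011,"dz": 0.4,"rx": 0,"ry": 0,"rz": 0,"claw": 0},{"dx": 0,"dy": 0,"dz": 0.4,"rx": 0,"ry": 0,"rz": 0,"claw": 0},{"dx": 0,"dy": 0,"dz": 0.4,"rx": 0,"ry": 0,"rz": 0,"claw": 0},{"dx": 0,"dy": 0,"dz": 0.4,"rx": 0,"ry": 0,"rz": 0,"claw": 0},{"dx": 0,"dy": 0,"dz": 0,"rx": 0,"ry": 0,"rz": 0,"claw": 0},{"dx": 0,"dy": 0,"dz": 0,"rx": 0,"ry": 0,"rz": 0,"claw": 0.5},{"dx": 0,"dy": 0,"dz": 0,"rx": 0,"ry": 0,"rz": 0,"claw": 1},{"dx": 0,"dy": 0,"dz": 0,"rx": 0,"ry": 0,"rz": 0,"claw": 1},{"dx": 0,"dy": 0,"dz": 0,"rx": 0,"ry": 0,"rz": 0,"claw": 1},{"dx": 0,"dy": 0,"dz": 0,"rx": 0,"ry": 0,"rz": 0,"claw": 1}], "grip_force": 40}}

```text
time_s: 3.5
ee_pos: [0.489, -0.1974, 0.1631]
eef_rot: [3.141, -0.001, -0.139]
force: [-0.5, 1.7, 0.2]
grip_width: 0.0572
grip_force: 0.0
```

>>> {"name": "step_arm", "arguments": {"plan": [{"dx": 0,"dy": 0,"dz": 0,"rx": 0,"ry": 0,"rz": 0,"claw": 1},{"dx": 0,"dy": 0,"dz": 0,"rx": 0,"ry": 0,"rz": 0,"claw": 1},{"dx": 0,"dy": 0,"dz": 0,"rx": 0,"ry": 0,"rz": 0,"claw": 1},{"dx": 0,"dy": 0,"dz": 0,"rx": 0,"ry": 0,"rz": 0,"claw": 1}]}}

```text
time_s: 3.9
ee_pos: [0.4888, -0.1973, 0.1624]
eef_rot: [3.142, 0.0, -0.139]
force: [0.3, 0.2, -0.8]
grip_width: 0.0261
grip_force: 40.0
```

>>> {"name": "step_arm", "arguments": {"plan": [{"dx": 0,"dy": 0,"dz": -0.2,"rx": 0,"ry": 0,"rz": 0,"claw": 1},{"dx": 0,"dy": 0,"dz": -0.3,"rx": 0,"ry": 0,"rz": 0,"claw": 1},{"dx": 0,"dy": 0,"dz": -0.3,"rx": 0,"ry": 0,"rz": 0,"claw": 1},{"dx": 0,"dy": 0,"dz": -0.3,"rx": 0,"ry": 0,"rz": 0,"claw": 1},{"dx": 0,"dy": 0,"dz": -0.3,"rx": 0,"ry": 0,"rz": 0,"claw": 1},{"dx": 0,"dy": 0,"dz": -0.3,"rx": 0,"ry": 0,"rz": 0,"claw": 1}]}}

```text
time_s: 4.5
ee_pos: [0.4886, -0.1972, 0.3336]
eef_rot: [-3.141, 0.0, -0.139]
force: [-0.0, -1.0, -0.2]
grip_width: 0.0259
grip_force: 40.0
```

```bash
cat > slot.py <<'E'
from h import *
def slot(W,x0,y0,pr=True):
    # pixels seen inside slot: rays that go below top; project ray to z=.1 needs camera centre -> use mask convex hull of neighbours at z~.1
    pass
E
python3 - <<'E'
from h import *
o=telemetry.get_obs();print(np.round(o["ee_pos"],4),o["force"].round(2))
p=viewer.camera("top");W=cloud(p);R=np.array(p["R"]);C=-R.T@p["t"]
D=W-C;P=C+D*((.1-C[2])/D[...,2])[...,None]  # project rays on the box top
m=(W[...,2]<.09)&(abs(P[...,0]-.575)<.025)&(abs(P[...,1]-.17)<.04)
r=cv2.minAreaRect(P[m][:,:2].astype(np.float32));print(m.sum(),r,P[m].mean(0))
s=m&(W[...,2]>.03);print("striker",s.sum(),W[s].min(0),W[s].max(0),W[s].mean(0))
E
```

```text
[ 0.4886 -0.1972  0.3336] [-0.02 -0.97 -0.24]
183 ((0.5805982947349548, 0.1696922332048416), (0.07909777760505676, 0.03869317099452019), 89.89671325683594) [0.57814706 0.15918104 0.1       ]
striker 41 [0.56860792 0.16350425 0.04926707] [0.57815016 0.18167015 0.06036824] [0.57259997 0.17219115 0.05684707]
```

>>> {"name": "step_arm", "arguments": {"plan": [{"dx": 0.03,"dy": -0.37,"dz": 0,"rx": 0,"ry": 0,"rz": 0,"claw": 1},{"dx": 0.035,"dy": -0.42,"dz": 0,"rx": 0,"ry": 0,"rz": 0,"claw": 1},{"dx": 0.035,"dy": -0.42,"dz": 0,"rx": 0,"ry": 0,"rz": 0,"claw": 1},{"dx": 0.04,"dy": -0.42,"dz": 0,"rx": 0,"ry": 0,"rz": 0,"claw": 1},{"dx": 0.04,"dy": -0.42,"dz": 0,"rx": 0,"ry": 0,"rz": 0,"claw": 1},{"dx": 0.04,"dy": -0.42,"dz": 0,"rx": 0,"ry": 0,"rz": 0,"claw": 1},{"dx": 0.04,"dy": -0.42,"dz": 0,"rx": 0,"ry": 0,"rz": 0,"claw": 1},{"dx": 0.04,"dy": -0.42,"dz": 0,"rx": 0,"ry": 0,"rz": 0,"claw": 1},{"dx": 0.034,"dy": -0.394,"dz": 0,"rx": 0,"ry": 0,"rz": 0,"claw": 1},{"dx": 0,"dy": 0,"dz": 0,"rx": 0,"ry": 0,"rz": -0.058,"claw": 1}]}}

```text
time_s: 5.55
ee_pos: [0.5732, 0.1689, 0.3312]
eef_rot: [-3.141, 0.002, -0.044]
force: [0.0, -0.5, -1.7]
grip_width: 0.0259
grip_force: 40.0
```

>>> {"name": "step_arm", "arguments": {"plan": [{"dx": 0,"dy": 0,"dz": 0,"rx": 0,"ry": 0,"rz": 0,"claw": 1},{"dx": 0,"dy": 0,"dz": 0,"rx": 0,"ry": 0,"rz": 0,"claw": 1},{"dx": 0,"dy": 0,"dz": 0,"rx": 0,"ry": 0,"rz": 0,"claw": 1}]}}

```text
time_s: 5.85
ee_pos: [0.5731, 0.1642, 0.3326]
eef_rot: [-3.142, -0.0, -0.051]
force: [-0.2, -0.2, -1.6]
grip_width: 0.0258
grip_force: 40.0
```

```bash
cat > b.py <<'E'
exec(open("wr.py").read())
z=np.where(np.isfinite(W[...,2]),W[...,2],0)
rect(near(.52,.16,.1)&(abs(z-.1)<.004),"boxtop")
E
python3 b.py w3.png
```

```text
[0.5731 0.1642 0.3326] [-3.142 -0.    -0.051] [-0.21 -0.17 -1.63] [[0.001, -0.958, -0.286, 0.085], [1.0, 0.001, 0.001, -0.002], [-0.001, -0.286, 0.958, -0.162], [0.0, 0.0, 0.0, 1.0]] 331.43604774351974
boxtop 8135 [0.5252 0.163 ] [0.1303 0.1463] 87.2 0.0993
```

View pics/w3.png

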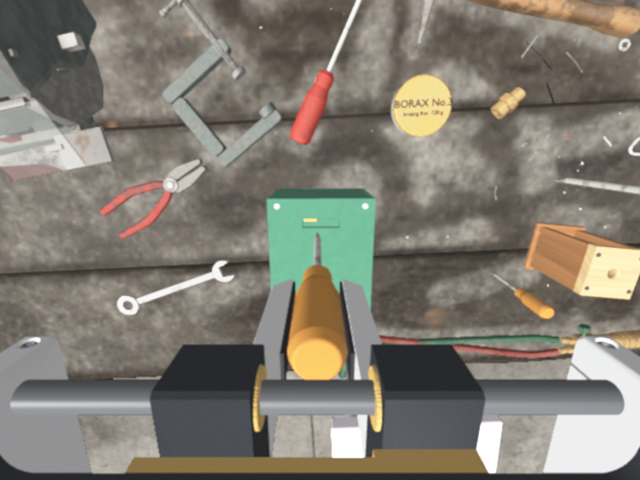

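The slot is at (321,223), spanning columns 302-339, with the yellow striker in its left part at (310,220). The blade tip is at about (318,235). Next I'll measure both precisely.

Run:
```python
from h import *
d=np.load("wrist.npz");img=d["img"];W=d["W"]
o=telemetry.get_obs();p=viewer.camera("wrist");W=cloud(p,obs=o);img=p["img"]
T=np.array(p["tool_from_camera"]);Rt=Rn.from_euler('xyz',o["eef_rot"]).as_matrix();C=Rt@T[:3,3]+o["ee_pos"]
def ray(u,v,z):
    dd=Rt@T[:3,:3]@np.array([(u-p["cx"])/p["fx"],(v-p["cy"])/p["fy"],1]);return C+dd*(z-C[2])/dd[2]
print(C)
crop=img[205:255,290:350];cv2.imwrite("pics/c3.png",cv2.resize(crop,(720,600),interpolation=cv2.INTER_CUBIC)[:,:,::-1])
print((W[214:234,300:344:3,2]*1000).round())
print("slotL",ray(302,223,.1),"R",ray(339,223,.1),"top",ray(321,219,.1),"bot",ray(321,227,.1),"tip",ray(318,235,.178), "mm/px",ray(319,223,.1)-ray(318,224,.1))
print((W[228:250:2,312:325,2]*1000).round())
```

```text
[0.65783898 0.16176242 0.49420879]
[[ 99.  99.  98.  97.  99.  99.  99. 100.  99.  99.  98. 100.  98. 100.
  100.]
 [ 99.  98.  99. 100.  99.  99.  99.  98.  99.  99.  99.  99.  99. 101.
   99.]
 [100. 100.  99. 100.  98.  99. 101. 100. 100. 100.  99.  97.  99. 100.
   99.]
 [ 97.  98.  98.  97.  99.  98. 100.  99. 100.  99. 100.  99. 100.  98.
   98.]
 [ 99.  97.  98.  99.  99.  99.  98.  99.  99.  98.  99.  99.  99.  97.
   99.]
 [100.  97.  57.  57.  57.  57.   4.   5.   3.   3.   3.   4.   4.   3.
   99.]
 [ 99.  99.  58.  58.  57.  59.   3.   5.   5.   4.   4.   4.   4.   3.
   98.]
 [ 99.  98.   4.   5.   2.   5.   4.   4.   5.   3.   3.   4.   4.  95.
   98.]
 [100.  99.   4.   4.   4.   4.   6.   5.   5.   4.   5.   4.   4.  96.
   99.]
 [ 99.  96.   2.   5.   5.   4.   5.   3.   5.   4.   3.   4.   3.  95.
   99.]
 [ 99.  98.   4.   5.   6.   4.   3.   4.   4.   3.   6.   4.   4.  97.
   99.]
 [ 99.  98.   6.   5.   3.   4.   4.   4.   3.   6.   5.   3.   3.  96.
   99.]
 [ 99.  97.  97.  96.  94.  96.  97.  97.  96.  97.  97.  96.  97.  97.
   99.]
 [100.  98.  99.  98. 100
[... 823 characters left out ...]
99. 100.  99.  99.]
 [ 99.  98. 100.  99.  99. 100. 100. 100.  99. 100. 100.  99. 100.]
 [ 99. 100. 100. 100. 100. 182. 181.  99. 101.  98.  99.  98.  99.]
 [ 99.  99. 100.  97. 186. 186. 186. 183. 100. 101.  99. 100.  99.]
 [100.  99.  99.  99. 192. 191. 193. 192. 100.  99. 100.  99.  99.]
 [ 98.  98. 101. 196. 198. 199. 198. 198. 194. 100.  99.  99.  99.]
 [ 99. 100.  98. 201. 204. 206. 206. 206. 202. 100. 100.  99. 100.]
 [ 99. 100. 100. 209. 211. 211. 210. 212. 210.  99.  99.  99.  99.]
 [ 99.  99. 100. 215. 217. 219. 219. 218. 214.  99.  99. 100. 101.]
 [ 98.  99.  99. 222. 224. 224. 225. 224. 221.  98.  99.  99.  98.]
 [ 99.  99. 220. 227. 228. 229. 229. 229. 227.  99.  99.  98.  99.]]
```

View pics/c3.png

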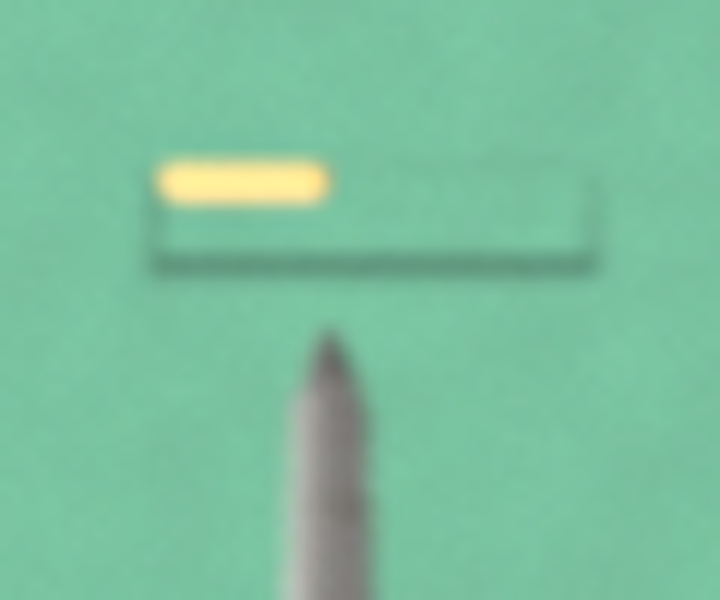

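```bash
cat > rel.py <<'E'
from h import *
def setup():
    o=telemetry.get_obs();p=viewer.camera("wrist")
    T=np.array(p["tool_from_camera"]);Rt=Rn.from_euler('xyz',o["eef_rot"]).as_matrix();C=Rt@T[:3,3]+o["ee_pos"]
    def ray(u,v,z):
        dd=Rt@T[:3,:3]@np.array([(u-p["cx"])/p["fx"],(v-p["cy"])/p["fy"],1]);return C+dd*(z-C[2])/dd[2]
    return o,p,Rt,ray
E
python3 - <<'E'
from rel import *
o,p,Rt,ray=setup()
s=ray(320.65,222.5,.0995);t=ray(316.9,231.8,.178);k=ray(317,220,.057)
print(s,t,k,"slot-tip in tool",Rt.T@(s-t),"striker right end-tip",Rt.T@(k-t))
E
```

```text
[0.56821478 0.16160009 0.0995    ] [0.5768584  0.16577283 0.178     ] [0.56225094 0.16632154 0.057     ] slot-tip in tool [-0.00844995  0.00460347  0.07849701] striker right end-tip [-0.01465515  0.00018788  0.12099533]
```

>>> {"name": "step_arm", "arguments": {"plan": [{"dx": -0.084,"dy": -0.07,"dz": 0,"rx": 0,"ry": 0,"rz": 0,"claw": 1},{"dx": 0,"dy": 0,"dz": 0.2,"rx": 0,"ry": 0,"rz": 0,"claw": 1},{"dx": 0,"dy": 0,"dz": 0.25,"rx": 0,"ry": 0,"rz": 0,"claw": 1},{"dx": 0,"dy": 0,"dz": 0.18,"rx": 0,"ry": 0,"rz": 0,"claw": 1},{"dx": 0,"dy": 0,"dz": 0,"rx": 0,"ry": 0,"rz": 0,"claw": 1},{"dx": 0,"dy": 0,"dz": 0,"rx": 0,"ry": 0,"rz": 0,"claw": 1},{"dx": 0,"dy": 0,"dz": 0,"rx": 0,"ry": 0,"rz": 0,"claw": 1}]}}

```text
time_s: 6.7
ee_pos: [0.5653, 0.1725, 0.2709]
eef_rot: [-3.141, -0.002, -0.048]
force: [-0.4, -0.2, -0.4]
grip_width: 0.0256
grip_force: 40.0
```

Run:
```python
from rel import *
o,p,Rt,ray=setup();W=cloud(p,obs=o);print(o["ee_pos"].round(4),o["eef_rot"].round(3),o["force"].round(2))
g=lambda X:Rt.T@(X-o["ee_pos"])
uv=np.argwhere((W[...,2]<.09)&(abs(W[...,0]-.57)<.05)&(abs(W[...,1]-.165)<.045)&(W[...,2]>-.02))
print(uv.min(0),uv.max(0))
v0,u0=225,285
cv2.imwrite("pics/c4.png",cv2.resize(p["img"][210:270,285:365],(800,600),interpolation=cv2.INTER_CUBIC)[:,:,::-1])
print((W[215:250:1,296:352:4,2]*1000).round())
# top camera: slot
q=viewer.camera("top");Wt=cloud(q);R=np.array(q["R"]);C=-R.T@q["t"];D=Wt-C;P=C+D*((.1-C[2])/D[...,2])[...,None]
```

```text
[0.5653 0.1725 0.2709] [-3.141e+00 -2.000e-03 -4.800e-02] [-0.42 -0.15 -0.39]
[169 282] [231 367]
[[ 99.  98.  99. 100.  98. 100. 100.  99.  98.  98.  99.  99. 100.  99.]
 [ 99.  98. 100.  99.  99. 100. 100. 100.  99.  99.  99. 100.  99. 100.]
 [ 99. 100. 100. 100.  99.  99. 101.  98.  99.  99. 100.  98.  98.  98.]
 [100.  99. 100. 100.  99. 100. 100.  99.  99.  99. 100.  98. 100. 100.]
 [ 99.  98.  98.  99. 100.  99.  99.  98.  99.  99.  99.  99. 100. 100.]
 [ 99.  99.  99.  98. 100.  99.  98.  99.  99.  99.  98.  99.  99.  99.]
 [ 99. 100.  99.  98. 100.  99.  99. 100.  98. 100. 100. 100.  99. 100.]
 [100.  98. 100. 102. 100. 100. 100. 100.  99. 100.  99. 100.  98.  99.]
 [ 99.  99.  99.  99.  98.  99.  99.  97.  99. 100.  98. 100. 100. 100.]
 [ 98. 101.  98.  99.  58.  57.  57.  57.   4.   3.   5.   6.   4.   6.]
 [ 99.  99.  99.  99.  57.  57.  59.   5.   4.   4.   3.   5.   5.   4.]
 [100. 100.  99.  99.   3.   5.   5.   6.   3.   5.   5.   4.   5.   3.]
 [ 98.  99. 100.  99.   4.   4.   5.   3.   4.   4.   4.   3.   4.   5.]
 [ 99.  99.  99.  99.   5.   4.   3.   4.   4.   5.  
[... 853 characters left out ...]
. 140. 100.  99.  99.  99.  99. 100. 100.]
 [ 99. 101.  98.  99.  99. 146. 143.  99. 100. 100.  98. 100.  99. 100.]
 [ 99. 100.  99.  99.  98. 151. 147. 100. 100.  99. 100.  99. 100.  99.]
 [ 99. 100.  98. 100.  99. 152. 150. 100.  98. 101.  98.  99. 100.  99.]
 [ 99.  99.  99.  98. 100. 156. 155.  98.  99.  99.  99. 100.  99.  99.]
 [ 99.  99.  99. 100. 101. 159. 157.  99.  99.  99. 100.  99. 100.  99.]
 [ 99.  99.  99.  99.  99. 162. 161.  99.  99. 101.  99.  99. 100.  99.]
 [ 99. 100. 100.  99. 101. 164. 162. 100. 100. 100.  98.  99. 100.  98.]
 [100.  99.  99.  98.  99. 168. 166.  99.  99.  98.  99. 100. 101.  99.]
 [ 99.  99. 101.  98.  99. 171. 169.  99.  98.  99. 101.  99. 100.  99.]]
```

View pics/c4.png

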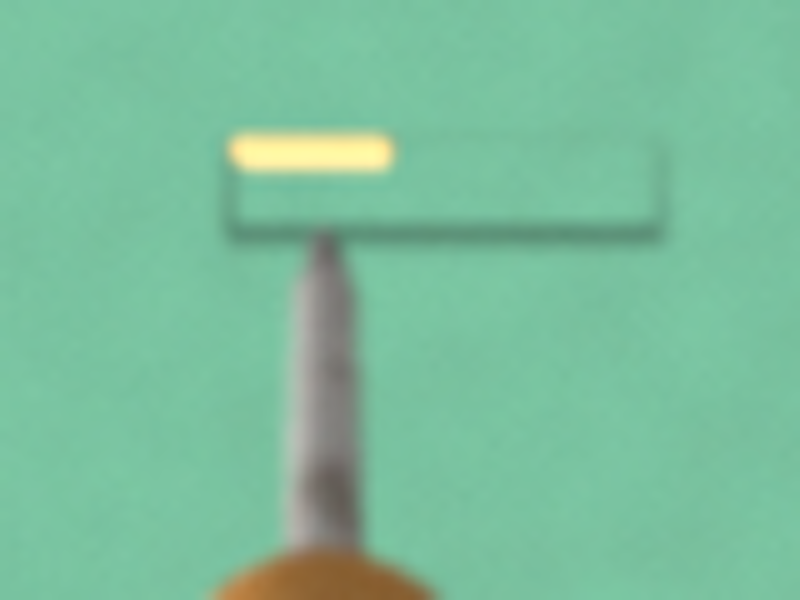

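Run:
```python
from rel import *
o,p,Rt,ray=setup()
s=ray(329,227.5,.0995);t=ray(316.8,232.7,.1165);k=ray(285+39.2-.5,225,.057)
print(o["ee_pos"].round(4),s,t,k,"slot-tip in tool",Rt.T@(s-t),"striker right end-tip",Rt.T@(k-t), ray(329,223.5,.0995)-ray(329,231.5,.0995))
```

```text
[0.5653 0.1724 0.2706] [0.56899238 0.16150477 0.0995    ] [0.5684333 0.1741228 0.1165   ] [0.56194692 0.16643271 0.057     ] slot-tip in tool [0.00113424 0.01258392 0.01699664] striker right end-tip [-0.00620629  0.00801575  0.05948689] [ 0.00847132 -0.00031112  0.        ]
```

The tip is now about 0.5 mm off in x and within about 1 mm of the striker's middle in y. I'll correct by 0.5 mm and enter slowly.

>>> {"name": "step_arm", "arguments": {"plan": [{"dx": 0.006,"dy": 0,"dz": 0.05,"rx": 0,"ry": 0,"rz": 0,"claw": 1},{"dx": 0,"dy": 0,"dz": 0.05,"rx": 0,"ry": 0,"rz": 0,"claw": 1},{"dx": 0,"dy": 0,"dz": 0.04,"rx": 0,"ry": 0,"rz": 0,"claw": 1},{"dx": 0,"dy": 0,"dz": 0.01,"rx": 0,"ry": 0,"rz": 0,"claw": 1},{"dx": 0,"dy": 0,"dz": 0.01,"rx": 0,"ry": 0,"rz": 0,"claw": 1}]}}

```text
time_s: 7.35
ee_pos: [0.5657, 0.1723, 0.2533]
eef_rot: [3.142, 0.0, -0.048]
force: [-0.1, -0.5, -0.2]
grip_width: 0.0257
grip_force: 40.0
```

>>> {"name": "step_arm", "arguments": {"plan": [{"dx": 0,"dy": 0,"dz": 0.01,"rx": 0,"ry": 0,"rz": 0,"claw": 1},{"dx": 0,"dy": 0,"dz": 0.01,"rx": 0,"ry": 0,"rz": 0,"claw": 1},{"dx": 0,"dy": 0,"dz": 0,"rx": 0,"ry": 0,"rz": 0,"claw": 1}]}}

```text
time_s: 7.65
ee_pos: [0.5658, 0.1723, 0.2515]
eef_rot: [-3.142, -0.001, -0.048]
force: [1.1, -0.5, -2.2]
grip_width: 0.0257
grip_force: 40.0
```

>>> {"name": "step_arm", "arguments": {"plan": [{"dx": 0,"dy": 0,"dz": 0.01,"rx": 0,"ry": 0,"rz": 0,"claw": 1},{"dx": 0,"dy": 0,"dz": 0.01,"rx": 0,"ry": 0,"rz": 0,"claw": 1},{"dx": 0,"dy": 0,"dz": 0,"rx": 0,"ry": 0,"rz": 0,"claw": 1}]}}

```text
time_s: 7.95
ee_pos: [0.5659, 0.1723, 0.2494]
eef_rot: [-3.141, -0.001, -0.048]
force: [2.0, 0.0, -1.4]
grip_width: 0.0258
grip_force: 40.0
```

>>> {"name": "step_arm", "arguments": {"plan": [{"dx": 0,"dy": 0,"dz": 0.015,"rx": 0,"ry": 0,"rz": 0,"claw": 1},{"dx": 0,"dy": 0,"dz": 0.015,"rx": 0,"ry": 0,"rz": 0,"claw": 1},{"dx": 0,"dy": 0,"dz": 0,"rx": 0,"ry": 0,"rz": 0,"claw": 1}]}}

```text
time_s: 8.25
ee_pos: [0.5658, 0.1723, 0.2462]
eef_rot: [3.142, -0.0, -0.048]
force: [4.4, 0.2, -1.4]
grip_width: 0.0254
grip_force: 40.0
```

The side force Fx is rising, which means the tip is rubbing the -x edge of the slot. I'll ease +x.

>>> {"name": "step_arm", "arguments": {"plan": [{"dx": 0.008,"dy": 0,"dz": 0,"rx": 0,"ry": 0,"rz": 0,"claw": 1},{"dx": 0.006,"dy": 0,"dz": 0,"rx": 0,"ry": 0,"rz": 0,"claw": 1},{"dx": 0,"dy": 0,"dz": 0,"rx": 0,"ry": 0,"rz": 0,"claw": 1},{"dx": 0,"dy": 0,"dz": 0,"rx": 0,"ry": 0,"rz": 0,"claw": 1}]}}

```text
time_s: 8.65
ee_pos: [0.5669, 0.1722, 0.2463]
eef_rot: [3.141, 0.001, -0.048]
force: [-0.5, -0.3, -1.1]
grip_width: 0.0264
grip_force: 40.0
```

Run:
```python
from rel import *
o,p,Rt,ray=setup()
print(o["ee_pos"].round(4),o["force"].round(2),o["moment"].round(3))
cv2.imwrite("pics/c5.png",cv2.resize(p["img"][205:265,285:365],(800,600),interpolation=cv2.INTER_CUBIC)[:,:,::-1])
f=[]
for i in range(6): viewer.camera("side");f.append(telemetry.get_obs()["force"])
print(np.round(f,2))
```

```text
[0.5669 0.1722 0.2463] [-0.49 -0.27 -1.08] [ 0.009  0.025 -0.022]
[[ 0.06  0.09  0.09]
 [ 0.28  0.61 -1.41]
 [ 0.06  0.36 -0.99]
 [-0.06  0.7  -1.1 ]
 [-0.25  0.25 -0.22]
 [ 0.33 -0.8  -1.72]]
```

View pics/c5.png

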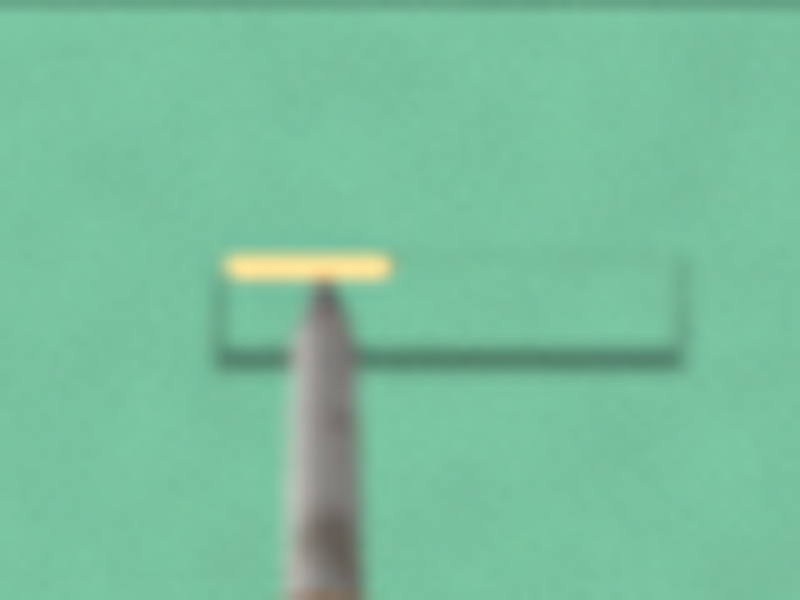

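The blade is in the slot at crop (322,330), side force is gone, and the yellow striker lies just beyond. I'll centre a little more and continue down.

>>> {"name": "step_arm", "arguments": {"plan": [{"dx": 0.008,"dy": 0,"dz": 0.02,"rx": 0,"ry": 0,"rz": 0,"claw": 1},{"dx": 0,"dy": 0,"dz": 0.03,"rx": 0,"ry": 0,"rz": 0,"claw": 1},{"dx": 0,"dy": 0,"dz": 0.03,"rx": 0,"ry": 0,"rz": 0,"claw": 1},{"dx": 0,"dy": 0,"dz": 0.03,"rx": 0,"ry": 0,"rz": 0,"claw": 1},{"dx": 0,"dy": 0,"dz": 0,"rx": 0,"ry": 0,"rz": 0,"claw": 1}]}}

```text
time_s: 9.5
ee_pos: [0.5677, 0.1721, 0.2348]
eef_rot: [3.141, 0.001, -0.048]
force: [0.9, -0.7, 0.0]
grip_width: 0.0259
grip_force: 40.0
```

>>> {"name": "step_arm", "arguments": {"plan": [{"dx": 0,"dy": 0,"dz": 0.03,"rx": 0,"ry": 0,"rz": 0,"claw": 1},{"dx": 0,"dy": 0,"dz": 0.03,"rx": 0,"ry": 0,"rz": 0,"claw": 1},{"dx": 0,"dy": 0,"dz": 0.03,"rx": 0,"ry": 0,"rz": 0,"claw": 1},{"dx": 0,"dy": 0,"dz": 0.03,"rx": 0,"ry": 0,"rz": 0,"claw": 1},{"dx": 0,"dy": 0,"dz": 0.03,"rx": 0,"ry": 0,"rz": 0,"claw": 1},{"dx": 0,"dy": 0,"dz": 0.02,"rx": 0,"ry": 0,"rz": 0,"claw": 1},{"dx": 0,"dy": 0,"dz": 0,"rx": 0,"ry": 0,"rz": 0,"claw": 1}]}}

```text
time_s: 10.2
ee_pos: [0.5678, 0.1722, 0.2181]
eef_rot: [3.141, 0.0, -0.048]
force: [0.3, 0.5, -0.8]
grip_width: 0.0258
grip_force: 40.0
```

>>> {"name": "step_arm", "arguments": {"plan": [{"dx": 0,"dy": 0,"dz": 0.01,"rx": 0,"ry": 0,"rz": 0,"claw": 1},{"dx": 0,"dy": 0,"dz": 0.01,"rx": 0,"ry": 0,"rz": 0,"claw": 1},{"dx": 0,"dy": 0,"dz": 0.01,"rx": 0,"ry": 0,"rz": 0,"claw": 1},{"dx": 0,"dy": 0,"dz": 0.01,"rx": 0,"ry": 0,"rz": 0,"claw": 1},{"dx": 0,"dy": 0,"dz": 0,"rx": 0,"ry": 0,"rz": 0,"claw": 1}]}}

```text
time_s: 10.7
ee_pos: [0.5678, 0.1722, 0.2143]
eef_rot: [3.142, 0.0, -0.048]
force: [-0.1, -0.1, -0.8]
grip_width: 0.0255
grip_force: 40.0
```

>>> {"name": "step_arm", "arguments": {"plan": [{"dx": 0,"dy": 0,"dz": 0.01,"rx": 0,"ry": 0,"rz": 0,"claw": 1},{"dx": 0,"dy": 0,"dz": 0.01,"rx": 0,"ry": 0,"rz": 0,"claw": 1},{"dx": 0,"dy": 0,"dz": 0.01,"rx": 0,"ry": 0,"rz": 0,"claw": 1},{"dx": 0,"dy": 0,"dz": 0,"rx": 0,"ry": 0,"rz": 0,"claw": 1}]}}

```text
time_s: 11.1
ee_pos: [0.568, 0.1722, 0.2119]
eef_rot: [-3.141, -0.001, -0.048]
force: [0.2, -0.8, 4.7]
grip_width: 0.0258
grip_force: 40.0
```

Contact with the striker: Fz is about 5 N. I'll press on in 1 mm steps.

>>> {"name": "step_arm", "arguments": {"plan": [{"dx": 0,"dy": 0,"dz": 0.01,"rx": 0,"ry": 0,"rz": 0,"claw": 1},{"dx": 0,"dy": 0,"dz": 0,"rx": 0,"ry": 0,"rz": 0,"claw": 1},{"dx": 0,"dy": 0,"dz": 0,"rx": 0,"ry": 0,"rz": 0,"claw": 1}]}}

```text
time_s: 11.4
ee_pos: [0.5681, 0.1722, 0.2111]
eef_rot: [-3.141, -0.001, -0.048]
force: [-0.3, -0.7, 7.4]
grip_width: 0.0259
grip_force: 40.0
```

>>> {"name": "step_arm", "arguments": {"plan": [{"dx": 0,"dy": 0,"dz": 0.01,"rx": 0,"ry": 0,"rz": 0,"claw": 1},{"dx": 0,"dy": 0,"dz": 0,"rx": 0,"ry": 0,"rz": 0,"claw": 1},{"dx": 0,"dy": 0,"dz": 0,"rx": 0,"ry": 0,"rz": 0,"claw": 1}]}}

```text
time_s: 11.7
ee_pos: [0.5681, 0.1722, 0.2103]
eef_rot: [-3.141, -0.001, -0.048]
force: [-1.3, 0.2, 7.3]
grip_width: 0.0256
grip_force: 40.0
```

>>> {"name": "step_arm", "arguments": {"plan": [{"dx": 0,"dy": 0,"dz": 0.01,"rx": 0,"ry": 0,"rz": 0,"claw": 1},{"dx": 0,"dy": 0,"dz": 0,"rx": 0,"ry": 0,"rz": 0,"claw": 1},{"dx": 0,"dy": 0,"dz": 0,"rx": 0,"ry": 0,"rz": 0,"claw": 1}]}}

```text
time_s: 12.0
ee_pos: [0.5682, 0.1722, 0.2095]
eef_rot: [-3.141, -0.002, -0.048]
force: [-0.9, -1.0, 9.2]
grip_width: 0.0261
grip_force: 40.0
```

```bash
cat > dr.py <<'E'
from h import *
f=[]
for i in range(4):
    p=viewer.camera("side");f.append(telemetry.get_obs()["force"])
o=telemetry.get_obs();print(o["time_s"],o["ee_pos"].round(4),np.round(np.mean(f,0),2))
W=cloud(p);s=np.isfinite(W[...,0])&(W[...,2]>.01)&(W[...,2]<.09)&(abs(W[...,1]-.16)<.055)&(W[...,0]>.33)&(W[...,0]<.5)
print("drawer x hist",np.histogram(W[s][:,0],bins=np.arange(.34,.5,.01))[0])
E
python3 dr.py
```

```text
12.2 [0.5682 0.1723 0.2095] [-1.41 -0.58  9.64]
drawer x hist [ 124   22    0    0    0    0    0    0   13  121 1563   22    0    0
    0]
```

>>> {"name": "step_arm", "arguments": {"plan": [{"dx": 0,"dy": 0,"dz": 0.01,"rx": 0,"ry": 0,"rz": 0,"claw": 1},{"dx": 0,"dy": 0,"dz": 0,"rx": 0,"ry": 0,"rz": 0,"claw": 1},{"dx": 0,"dy": 0,"dz": 0,"rx": 0,"ry": 0,"rz": 0,"claw": 1}]}}

```text
time_s: 12.5
ee_pos: [0.5682, 0.1722, 0.2087]
eef_rot: [-3.141, -0.002, -0.048]
force: [-2.8, -1.2, 10.3]
grip_width: 0.0258
grip_force: 40.0
```

```bash
python3 dr.py
```

```text
12.7 [0.5682 0.1723 0.2087] [-1.77 -0.08 10.36]
drawer x hist [ 124   21    0    0    0    0    0    0   11  121 1567   23    0    0
    0]
```

>>> {"name": "step_arm", "arguments": {"plan": [{"dx": 0,"dy": 0,"dz": 0.008,"rx": 0,"ry": 0,"rz": 0,"claw": 1},{"dx": 0,"dy": 0,"dz": 0,"rx": 0,"ry": 0,"rz": 0,"claw": 1},{"dx": 0,"dy": 0,"dz": 0,"rx": 0,"ry": 0,"rz": 0,"claw": 1}]}}

```text
time_s: 13.0
ee_pos: [0.5683, 0.1722, 0.2079]
eef_rot: [-3.141, -0.002, -0.048]
force: [-1.3, 0.1, 10.1]
grip_width: 0.0259
grip_force: 40.0
```

```bash
python3 dr.py
```

```text
13.2 [0.5683 0.1722 0.2079] [-1.14 -0.79  9.66]
drawer x hist [126  19   0   0   0   0  19 116 886  26 763 218 250 140   0]
```

The drawer is springing out. I'll hold half a second, withdraw straight up, then check.

>>> {"name": "step_arm", "arguments": {"plan": [{"dx": 0,"dy": 0,"dz": 0,"rx": 0,"ry": 0,"rz": 0,"claw": 1},{"dx": 0,"dy": 0,"dz": 0,"rx": 0,"ry": 0,"rz": 0,"claw": 1},{"dx": 0,"dy": 0,"dz": 0,"rx": 0,"ry": 0,"rz": 0,"claw": 1},{"dx": 0,"dy": 0,"dz": 0,"rx": 0,"ry": 0,"rz": 0,"claw": 1},{"dx": 0,"dy": 0,"dz": 0,"rx": 0,"ry": 0,"rz": 0,"claw": 1},{"dx": 0,"dy": 0,"dz": 0,"rx": 0,"ry": 0,"rz": 0,"claw": 1},{"dx": 0,"dy": 0,"dz": 0,"rx": 0,"ry": 0,"rz": 0,"claw": 1}]}}

```text
time_s: 13.9
ee_pos: [0.5683, 0.1722, 0.2079]
eef_rot: [-3.141, -0.002, -0.048]
force: [-0.6, -1.4, 10.6]
grip_width: 0.0259
grip_force: 40.0
```

>>> {"name": "step_arm", "arguments": {"plan": [{"dx": 0,"dy": 0,"dz": -0.05,"rx": 0,"ry": 0,"rz": 0,"claw": 1},{"dx": 0,"dy": 0,"dz": -0.1,"rx": 0,"ry": 0,"rz": 0,"claw": 1},{"dx": 0,"dy": 0,"dz": -0.2,"rx": 0,"ry": 0,"rz": 0,"claw": 1},{"dx": 0,"dy": 0,"dz": -0.2,"rx": 0,"ry": 0,"rz": 0,"claw": 1},{"dx": 0,"dy": 0,"dz": -0.2,"rx": 0,"ry": 0,"rz": 0,"claw": 1},{"dx": 0,"dy": 0,"dz": -0.25,"rx": 0,"ry": 0,"rz": 0,"claw": 1},{"dx": 0,"dy": 0,"dz": -0.25,"rx": 0,"ry": 0,"rz": 0,"claw": 1},{"dx": 0,"dy": 0,"dz": 0,"rx": 0,"ry": 0,"rz": 0.058,"claw": 1},{"dx": 0,"dy": 0,"dz": 0,"rx": 0,"ry": 0,"rz": 0,"claw": 1},{"dx": 0,"dy": 0,"dz": 0,"rx": 0,"ry": 0,"rz": 0,"claw": 1}]}}

```text
time_s: 14.9
ee_pos: [0.5677, 0.1722, 0.3311]
eef_rot: [3.141, 0.001, -0.137]
force: [0.4, -0.1, -1.8]
grip_width: 0.0259
grip_force: 40.0
```

```bash
python3 dr.py
python3 - <<'E'
from h import *
o=telemetry.get_obs();R=Rn.from_euler('xyz',o["eef_rot"]).as_matrix();print(o["eef_rot"].round(4),R.T@(np.array([.4888,-.1973,.3336])-o["ee_pos"]))
E
```

```text
15.1 [0.5678 0.1722 0.3312] [-0.32  0.5  -1.19]
drawer x hist [122  20   0   0  90 247 675  38 180 289 992 324 265 153   0]
[ 3.1412e+00  9.0000e-04 -1.3770e-01] [-0.02750248  0.37679595 -0.00225958]
```

The drawer is about 45 mm out. Back to above the stand.

>>> {"name": "step_arm", "arguments": {"plan": [{"dx": -0.03,"dy": 0.368,"dz": 0,"rx": 0,"ry": 0,"rz": 0,"claw": 1},{"dx": -0.03,"dy": 0.42,"dz": 0,"rx": 0,"ry": 0,"rz": 0,"claw": 1},{"dx": -0.03,"dy": 0.42,"dz": 0,"rx": 0,"ry": 0,"rz": 0,"claw": 1},{"dx": -0.03,"dy": 0.42,"dz": 0,"rx": 0,"ry": 0,"rz": 0,"claw": 1},{"dx": -0.03,"dy": 0.42,"dz": 0,"rx": 0,"ry": 0,"rz": 0,"claw": 1},{"dx": -0.03,"dy": 0.42,"dz": 0,"rx": 0,"ry": 0,"rz": 0,"claw": 1},{"dx": -0.03,"dy": 0.45,"dz": 0,"rx": 0,"ry": 0,"rz": 0,"claw": 1},{"dx": -0.03,"dy": 0.45,"dz": 0,"rx": 0,"ry": 0,"rz": 0,"claw": 1},{"dx": -0.035,"dy": 0.4,"dz": 0,"rx": 0,"ry": 0,"rz": 0,"claw": 1},{"dx": 0,"dy": 0,"dz": 0,"rx": 0,"ry": 0,"rz": 0,"claw": 1}]}}

```text
time_s: 16.1
ee_pos: [0.4873, -0.2008, 0.3312]
eef_rot: [3.141, 0.001, -0.142]
force: [0.4, 0.6, -0.7]
grip_width: 0.0257
grip_force: 40.0
```

>>> {"name": "step_arm", "arguments": {"plan": [{"dx": 0,"dy": 0,"dz": 0,"rx": 0,"ry": 0,"rz": 0,"claw": 1},{"dx": 0,"dy": 0,"dz": 0,"rx": 0,"ry": 0,"rz": 0,"claw": 1}]}}

```text
time_s: 16.3
ee_pos: [0.4887, -0.1963, 0.3316]
eef_rot: [-3.141, 0.0, -0.138]
force: [-0.6, 0.2, -0.7]
grip_width: 0.0256
grip_force: 40.0
```

Run:
```python
from rel import *
o,p,Rt,ray=setup();print(o["eef_rot"].round(4),o["ee_pos"].round(4),Rt.T@(np.array([.4888,-.1973,.1624])-o["ee_pos"]))
cv2.imwrite("pics/c6.png",cv2.resize(p["img"][200:260,280:360],(800,600),interpolation=cv2.INTER_CUBIC)[:,:,::-1])
```

```text
[-3.1414e+00  1.0000e-04 -1.3770e-01] [ 0.4887 -0.1963  0.3316] [0.00023487 0.00096981 0.16920596]
```

View pics/c6.png

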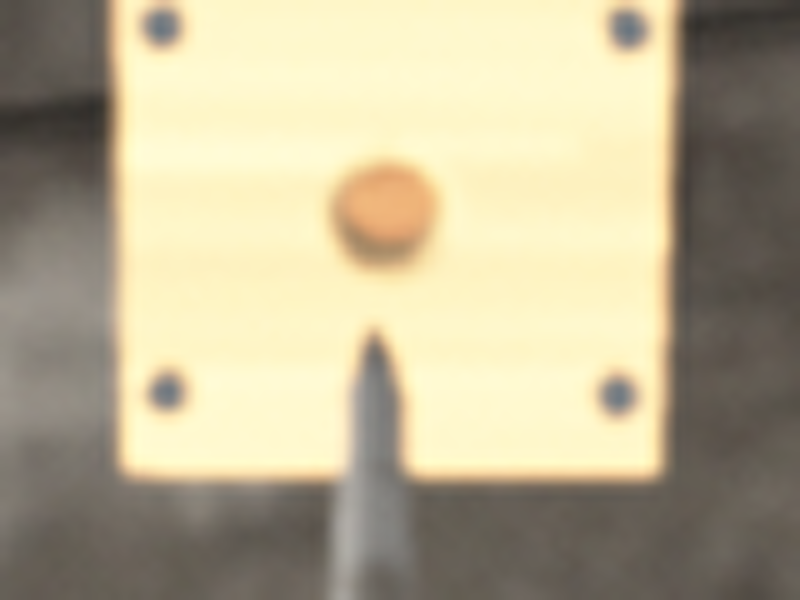

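The hole is at crop (385,213) with the tip at (374,330). That agrees with the recorded home pose (1 mm of y left to correct). I'll descend, pausing at the hole's edge.

>>> {"name": "step_arm", "arguments": {"plan": [{"dx": 0.002,"dy": 0.01,"dz": 0.2,"rx": 0,"ry": 0,"rz": 0,"claw": 1},{"dx": 0,"dy": 0,"dz": 0.25,"rx": 0,"ry": 0,"rz": 0,"claw": 1},{"dx": 0,"dy": 0,"dz": 0.13,"rx": 0,"ry": 0,"rz": 0,"claw": 1},{"dx": 0,"dy": 0,"dz": 0.02,"rx": 0,"ry": 0,"rz": 0,"claw": 1},{"dx": 0,"dy": 0,"dz": 0.02,"rx": 0,"ry": 0,"rz": 0,"claw": 1},{"dx": 0,"dy": 0,"dz": 0.02,"rx": 0,"ry": 0,"rz": 0,"claw": 1},{"dx": 0,"dy": 0,"dz": 0.02,"rx": 0,"ry": 0,"rz": 0,"claw": 1},{"dx": 0,"dy": 0,"dz": 0.02,"rx": 0,"ry": 0,"rz": 0,"claw": 1},{"dx": 0,"dy": 0,"dz": 0,"rx": 0,"ry": 0,"rz": 0,"claw": 1}]}}

```text
time_s: 17.25
ee_pos: [0.4885, -0.1982, 0.2636]
eef_rot: [-3.142, 0.0, -0.139]
force: [1.3, 0.4, -0.9]
grip_width: 0.0261
grip_force: 40.0
```

>>> {"name": "step_arm", "arguments": {"plan": [{"dx": 0,"dy": 0,"dz": 0.03,"rx": 0,"ry": 0,"rz": 0,"claw": 1},{"dx": 0,"dy": 0,"dz": 0.03,"rx": 0,"ry": 0,"rz": 0,"claw": 1},{"dx": 0,"dy": 0,"dz": 0,"rx": 0,"ry": 0,"rz": 0,"claw": 1}]}}

```text
time_s: 17.55
ee_pos: [0.4884, -0.1981, 0.2571]
eef_rot: [-3.141, 0.001, -0.139]
force: [0.4, 0.2, -0.8]
grip_width: 0.0261
grip_force: 40.0
```

>>> {"name": "step_arm", "arguments": {"plan": [{"dx": 0.003,"dy": -0.008,"dz": 0.05,"rx": 0,"ry": 0,"rz": 0,"claw": 1},{"dx": 0,"dy": 0,"dz": 0.15,"rx": 0,"ry": 0,"rz": 0,"claw": 1},{"dx": 0,"dy": 0,"dz": 0.2,"rx": 0,"ry": 0,"rz": 0,"claw": 1},{"dx": 0,"dy": 0,"dz": 0.2,"rx": 0,"ry": 0,"rz": 0,"claw": 1},{"dx": 0,"dy": 0,"dz": 0.2,"rx": 0,"ry": 0,"rz": 0,"claw": 1},{"dx": 0,"dy": 0,"dz": 0.08,"rx": 0,"ry": 0,"rz": 0,"claw": 1},{"dx": 0,"dy": 0,"dz": 0.03,"rx": 0,"ry": 0,"rz": 0,"claw": 1},{"dx": 0,"dy": 0,"dz": 0,"rx": 0,"ry": 0,"rz": 0,"claw": 1},{"dx": 0,"dy": 0,"dz": 0,"rx": 0,"ry": 0,"rz": 0,"claw": 1}]}}

```text
time_s: 18.45
ee_pos: [0.4893, -0.1976, 0.1675]
eef_rot: [3.141, -0.001, -0.139]
force: [0.1, 1.1, -0.7]
grip_width: 0.026
grip_force: 40.0
```

>>> {"name": "step_arm", "arguments": {"plan": [{"dx": 0,"dy": 0,"dz": 0.01,"rx": 0,"ry": 0,"rz": 0,"claw": 1},{"dx": 0,"dy": 0,"dz": 0.01,"rx": 0,"ry": 0,"rz": 0,"claw": 1},{"dx": 0,"dy": 0,"dz": 0,"rx": 0,"ry": 0,"rz": 0,"claw": 1}]}}

```text
time_s: 18.75
ee_pos: [0.489, -0.1975, 0.1647]
eef_rot: [3.142, -0.0, -0.139]
force: [0.3, -0.7, -1.2]
grip_width: 0.0262
grip_force: 40.0
```

>>> {"name": "step_arm", "arguments": {"plan": [{"dx": 0,"dy": 0,"dz": 0.01,"rx": 0,"ry": 0,"rz": 0,"claw": 1},{"dx": 0,"dy": 0,"dz": 0.01,"rx": 0,"ry": 0,"rz": 0,"claw": 1},{"dx": 0,"dy": 0,"dz": 0,"rx": 0,"ry": 0,"rz": 0,"claw": 1}]}}

```text
time_s: 19.05
ee_pos: [0.4889, -0.1974, 0.1625]
eef_rot: [-3.142, 0.0, -0.139]
force: [-0.1, 0.1, -1.6]
grip_width: 0.0259
grip_force: 40.0
```

>>> {"name": "step_arm", "arguments": {"plan": [{"dx": 0,"dy": 0,"dz": 0.005,"rx": 0,"ry": 0,"rz": 0,"claw": 1},{"dx": 0,"dy": 0,"dz": 0,"rx": 0,"ry": 0,"rz": 0,"claw": 1}]}}

```text
time_s: 19.25
ee_pos: [0.489, -0.1975, 0.1624]
eef_rot: [3.142, -0.0, -0.139]
force: [-0.8, 1.3, 3.5]
grip_width: 0.0258
grip_force: 40.0
```

The handle rests on the stand at the home pose. Release and retreat straight up.

>>> {"name": "step_arm", "arguments": {"plan": [{"dx": 0,"dy": 0,"dz": 0,"rx": 0,"ry": 0,"rz": 0,"claw": 0.6},{"dx": 0,"dy": 0,"dz": 0,"rx": 0,"ry": 0,"rz": 0,"claw": 0.3},{"dx": 0,"dy": 0,"dz": 0,"rx": 0,"ry": 0,"rz": 0,"claw": 0},{"dx": 0,"dy": 0,"dz": 0,"rx": 0,"ry": 0,"rz": 0,"claw": 0},{"dx": 0,"dy": 0,"dz": 0,"rx": 0,"ry": 0,"rz": 0,"claw": 0},{"dx": 0,"dy": 0,"dz": 0,"rx": 0,"ry": 0,"rz": 0,"claw": 0},{"dx": 0,"dy": 0,"dz": 0,"rx": 0,"ry": 0,"rz": 0,"claw": 0}]}}

```text
time_s: 19.95
ee_pos: [0.489, -0.1975, 0.1622]
eef_rot: [3.142, -0.0, -0.139]
force: [0.3, 0.1, 1.2]
grip_width: 0.0783
grip_force: 0.0
```

>>> {"name": "step_arm", "arguments": {"plan": [{"dx": 0,"dy": 0,"dz": -0.2,"rx": 0,"ry": 0,"rz": 0,"claw": 0},{"dx": 0,"dy": 0,"dz": -0.3,"rx": 0,"ry": 0,"rz": 0,"claw": 0},{"dx": 0,"dy": 0,"dz": -0.4,"rx": 0,"ry": 0,"rz": 0,"claw": 0},{"dx": 0,"dy": 0,"dz": -0.4,"rx": 0,"ry": 0,"rz": 0,"claw": 0},{"dx": 0,"dy": 0,"dz": -0.3,"rx": 0,"ry": 0,"rz": 0,"claw": 0},{"dx": 0,"dy": 0,"dz": 0,"rx": 0,"ry": 0,"rz": 0,"claw": 0},{"dx": 0,"dy": 0,"dz": 0,"rx": 0,"ry": 0,"rz": 0,"claw": 0},{"dx": 0,"dy": 0,"dz": 0,"rx": 0,"ry": 0,"rz": 0,"claw": 0}]}}

```text
time_s: 20.75
ee_pos: [0.4887, -0.1973, 0.3208]
eef_rot: [-3.141, 0.002, -0.139]
force: [0.1, -0.2, -0.4]
grip_width: 0.0943
grip_force: 0.0
```

```bash
python3 a.py w9.png; python3 dr.py
```

```text
[ 0.4887 -0.1973  0.3208] [-3.141e+00  2.000e-03 -1.390e-01] [ 0.11 -0.21 -0.45] [[0.001, -0.958, -0.286, 0.085], [1.0, 0.001, 0.001, -0.002], [-0.001, -0.286, 0.958, -0.162], [0.0, 0.0, 0.0, 1.0]] 331.43604774351974
stand 2290 [ 0.4891 -0.1977] [0.0641 0.0644] 81.0 0.1112
h0.13 18
h0.15 34 [ 0.4977 -0.1972] [0.0236 0.0082] 83.3 0.1516
h0.17 67 [ 0.4975 -0.197 ] [0.0247 0.0088] 84.9 0.1699
h0.19 80 [ 0.4974 -0.1973] [0.0248 0.0094] 82.1 0.1904
h0.205 650 [ 0.49   -0.1964] [0.0253 0.0244] 87.7 0.2067
21.0 [ 0.4889 -0.1974  0.3215] [-0.43  0.08 -0.08]
drawer x hist [ 121   19    0    0   90  246  678   39  183  279 1009  311  271  148
    0]
```

The handle's top is at 0.2067 m, the same as at the start, upright and centred. The drawer is still out and the gripper is clear, so I'm handing in.

```bash
python3 -c "
from station import hand_in
print(hand_in())"
```

```text
the job is handed in; nothing more can be done
None
```

I handed the job in at about 21 s; no verdict came back. The drawer sprang out about 45 mm, the highest press force I read was about 11 N, the screwdriver is back in its stand upright and fully home, and the arm never went near the tin or the fitting.

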